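# Find the high spot of a belt pulley on the run-out stand

## Robot

A 6-joint arm with a two-finger parallel gripper is mounted at the origin on a cart in front of the work surface, level with it; the furniture and walls round the work are solid. World frame = base frame: x ahead of the robot, y to its left, z up, the work surface at z = 0. Lengths are in m, angles in rad, forces in N, time in s.
With the tool pointing down it reaches from about 0.35 to 0.925 m from the base axis. Payload 6.4 kg.
Tool frame: the origin (TCP) lies midway between the tips of the shut fingers; the grasp point (between the pads) lies 19 mm behind it; z points along the fingers, y is the line along which they close (so a half turn about z gives the same grasp; the last joint's range is limited). The gripper opens to 94 mm and grips with 3 to 60 N. Pads are 16 mm wide; open, the fingers measure 119 mm over their backs; the gripper's body (75 mm by 177 mm) begins 78 mm behind the grasp point.
Start: joints at [1.012, 0.245, 1.558, -0, 1.339, -0.174], TCP at [0.244, 0.602, 0.205] pointing down, gripper open.
Joint ranges: [-3.13, 3.13], [-1.02, 2.26], [0.13, 2.54], [-0.95, 4.09], [0.21, 2.88], [-2.74, 2.74]. Speed limits (rad/s): [2.57, 2.57, 3.14, 3.14, 3.14, 3.14].

## Interface

Orientations are given as a unit quaternion [w, x, y, z].
In Python, from cell import sensors, eyes, ctrl gives the robot as it stands.
- The arm moves only by the tool send_rows, never from a script. Its argument "targets" is a list of rows, each a list of 7 numbers: the opening, from -1 (shut) to 1 (fully open), then the shift along the tool's x, y, z in m, then the turn, a rotation vector about the tool's x, y, z in rad. In form: [[claw, tx, ty, tz, wx, wy, wz], ...]. A call has 1 to 12 rows; each row shifts and turns the commanded pose from where the row before left it, along the tool's axes as they then stand; what a row does not reach is not made up. A row lasts 1/12 s, in which the tool goes at most 41.7 mm and 7.16 degrees, less where a joint would pass 70% of its speed; a pose out of reach is approached as far as the arm can. A call with a gripper value outside its range is refused whole. The fingers move at their own pace and stop on an object; "squeeze" is the grip in N (left out, the last holds). Time passes only in rows, so rows that do not move let the fingers close. It gives the time, the measured TCP pose, the force, the opening and the grip force at its end, in the units of the state.
- sensors.get_state(): the state, without advancing time (a new reading comes with each control period).
- eyes.snapshot(name): name is "scene" or "top" or "wrist"; returns a dict with "img" (400x640x3 uint8, blue, green, red), "z_map" (400x640 float32, m along the optical axis (not along the pixel's ray), 0 where there is no reading), "camera_matrix" (3x3 intrinsics, pixels), "eye" and "orientation" of the camera in the world. Camera axes: x right, y up, looking along -z (the intrinsics and any distortion apply to the point x, -y, -z); pixel columns grow to the right and rows downward; lengths in m; the calibration is good to about 2 mm. A picture is of the moment at which its call begins.
- ctrl.hand_in(): hands the job in; it is judged then, once.
The state is a dict: "clock": time; "joint_positions": joint angles; "joint_velocities": joint speeds; "tau": joint torques, N m; "tool_pos": TCP position; "tool_rot": TCP orientation; "wrist_force": force on the tool from outside, world axes, zero at the start; "moment": the same for the moment, N m; "finger_gap": finger opening in m; "grasp_force": force on a finger pad.
Only numpy, scipy, OpenCV 4.12 (cv2) and the standard library are available. Lean on these libraries where they do the work, as an engineer would, in place of code of your own. Each camera call takes 0.05 s, during which the arm holds its last target. There are 200 camera calls.

## Task

Check the belt pulley on the run-out stand: slide the pointer fully home against its stop so that its sprung tip bears on the pulley's belt face, then turn the pulley slowly by its crank handle, feeling for the place where it drags hardest: that is the one high spot passing the pointer. Leave the pulley standing with the middle of the high spot under the pointer and the pointer still home; do not shove the stand about on its rubber feet, and leave the other things on the bench alone.

Things in the scene. Friction and masses are not known exactly. Their poses are not given: they have to be found in the camera images.
- stand: grey steel base plate of the run-out stand, 210 (x) x 355 (y) mm, top 26 mm above the bench. Origin on the pulley's axis at bench height; z up, y points from the pointer to the pulley axis. Its soft rubber feet give sideways by 1 mm per 5 N and spring back; keep the sideways force on the whole stand below 25 N (5 mm).
- spindle (a point): point on the pulley's vertical axis, 80 mm above the bench, at the top of the hub (a small nut stands 3 mm higher there)
- pulley: aluminium double-flanged belt pulley lying flat on a vertical spindle, 180 mm across, top 75 mm above the bench. Turns either way without end; bearing drag of 30 mN m keeps it where it is left. Origin on the axis at bench height; its x axis points to the crank handle (not to the high spot, which is elsewhere every time). Slowly means under 2 rad/s.
- crank_grip (a point): centre of the crank handle: an upright black round handle, 22 mm thick, on the pulley 50 mm from its axis, from 80 to 136 mm above the bench; this point is 110 mm up. It spins freely on its pin, so a hand that does not turn can lead it round the axis.
- pointer: dark steel pointer carriage, 58 x 44 x 36 mm, on two rails on the stand, with a sprung ball-ended steel rod (1.3 N per mm) that points along the stand's +y at the pulley's axis, 55 mm above the bench. Slides along the stand's y with 9 N of friction. Origin: centre of its underside, 38 mm above the bench; axes as the stand's.
- pointer_knob (a point): middle of the upright black knob on the pointer carriage: 20 mm thick, from 74 to 121 mm above the bench; this point is 100 mm up. It is at y = -150 mm in the stand's frame when the pointer is fully home against its rigid stop, and 15 to 45 mm farther out (y = -165 to -195 mm) at the start.
- spanner_10: a small open-ended spanner, 154 x 28 x 9 mm, behind the stand; not part of the job. Origin: centre of its underside
- electrical_tape: a roll of tape, 53 mm across, 19 mm high, left of the stand; not part of the job. Origin: centre of its underside
- wax_tin: a round grey tin, 65 mm across, 28 mm high, at the front right; not part of the job. Origin: centre of its underside
- sanding_block: a wooden sanding block, 62 x 115 x 32 mm, far left; not part of the job. Origin: centre of its underside
- battery_pack: a drill battery, 71 x 98 x 64 mm, behind and right of the stand; not part of the job. Origin: centre of its underside
- contact_point (a point): where the pointer meets the belt face: 80 mm from the axis, 55 mm up, between the flanges (fixed to the stand). The 28 mm high belt face is round but for one smooth bulge, 5 mm high at its middle, 45 degrees long in all, hidden by the flanges. With the pointer home, turning takes about 1.5 N at the crank on the plain part and rises to about 10 N at the crest (5 N once held still).
- pale_block_b: a pale wooden offcut, 120 x 65 x 35 mm, right of the stand; not part of the job. Origin: centre of its underside

How it is judged:
By the outcome, as a careful person would: the job done as asked, in the order asked, and still so for the second after the job is handed in, with the robot touching nothing.
It also fails if it takes over 72 s, if anything falls off the work surface, if the arm or the gripper's body presses on something with over 40 N, if the wrist force passes 120 N, or if a joint passes its speed limit or range.

## Working session

There is one attempt and no reset: what is moved stays moved. The work goes in short steps, Python scripts to look and compute and a tool call to move; the robot and the scene stay as the last step left them, time stands still between calls to the robot, and variables do not carry over. Pictures are saved under pics/ and viewed, at most 10 in all, crops included, and the job is handed in when it is done.

Besides the shell and the picture viewer there is one more tool, called after ">>>" as a command line: name --pt "numbers of a row" for each row, then --argument value for the rest. send_rows: Moves the arm, as the interface text tells. Its arguments: {"type":"object","properties":{"targets":{"type":"array","items":{"type":"array","items":{"type":"number"}}},"squeeze":{"type":"number"}},"required":["targets"]}

```bash
mkdir -p pics; ls
cat > h.py <<'E'
import numpy as np, cv2
from scipy.spatial.transform import Rotation as R
from cell import sensors, eyes, ctrl
def rot(q): return R.from_quat([q[1],q[2],q[3],q[0]]).as_matrix()
def cam(s):
    return np.array(s["camera_matrix"]),np.array(s["eye"]),rot(s["orientation"])
def pts(s):
    K,e,Q=cam(s); z=s["z_map"]; v,u=np.mgrid[:z.shape[0],:z.shape[1]]
    p=np.stack([(u-K[0,2])/K[0,0]*z,-(v-K[1,2])/K[1,1]*z,-z],-1)
    return p@Q.T+e
def ray(s,u,v,h):
    K,e,Q=cam(s); d=Q@np.array([(u-K[0,2])/K[0,0],-(v-K[1,2])/K[1,1],-1.])
    return e+d*(h-e[2])/d[2]
E
python3 - <<'E'
from h import *
st=sensors.get_state(); print({k:np.round(v,4) for k,v in st.items()})
for n in ("scene","top"):
    s=eyes.snapshot(n); print(n,np.round(s["camera_matrix"],1).tolist(),s["eye"],s["orientation"],[k for k in s]); cv2.imwrite(f"pics/{n}0.png",s["img"]); np.savez(f"{n}0.npz",**s)
E
```

```text
pics
{'clock': np.float64(0.0), 'joint_positions': array([ 1.0119,  0.2458,  1.559 , -0.    ,  1.3387, -0.1741]), 'joint_velocities': array([-0.001 ,  0.0013, -0.    , -0.0004,  0.0008,  0.0003]), 'tau': array([ 1.10000e-03, -4.15818e+01, -3.14613e+01,  6.86000e-02,
        3.31000e-02, -1.00000e-04]), 'tool_pos': array([0.2437, 0.602 , 0.2044]), 'tool_rot': array([-3.000e-04,  1.912e-01,  9.816e-01, -9.000e-04]), 'wrist_force': array([ 0.1703, -0.7514,  0.0277]), 'moment': array([-0.0516, -0.0127, -0.0036]), 'grasp_force': np.float64(0.0), 'finger_gap': np.float64(0.0941)}
scene [[423.7, 0.0, 320.7], [0.0, 423.7, 200.9], [0.0, 0.0, 1.0]] [ 0.12519402 -0.74878074  0.94499607] [ 0.88424683  0.37532063 -0.10772258 -0.25619876] ['img', 'z_map', 'camera_matrix', 'eye', 'orientation']
top [[490.0, 0.0, 315.0], [0.0, 490.0, 196.7], [0.0, 0.0, 1.0]] [ 0.1262811  -0.12820644  1.61228559] [ 0.75760383  0.10948557 -0.08699741 -0.63755847] ['img', 'z_map', 'camera_matrix', 'eye', 'orientation']
```

View pics/scene0.png

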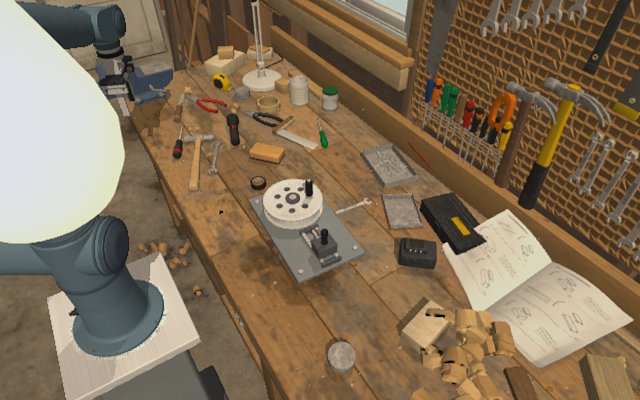

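View pics/top0.png

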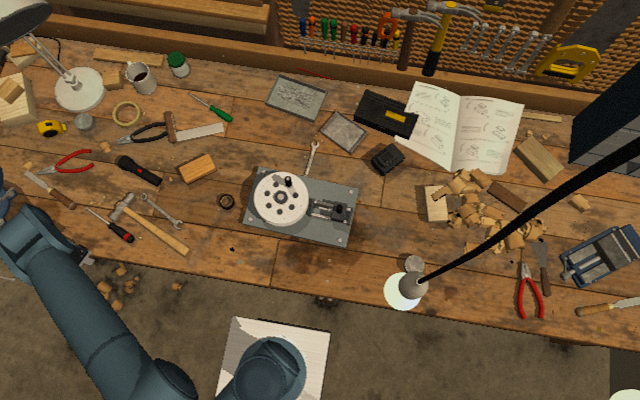

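The scene view shows the pulley at about (293,203), the crank handle at (309,187) and the pointer knob at (324,236). In the top view they are at (280,198), (289,181) and (340,209).

Run:
```python
from h import *
D={n:dict(np.load(f"{n}0.npz")) for n in ("scene","top")}
rois={"scene":{"handle":(300,316,174,200),"knob":(316,332,226,252)},"top":{"handle":(280,298,172,192),"knob":(330,352,200,220)}}
for n,s in D.items():
    P=pts(s)
    # disc: points at height .066-.08 near pulley
    u0,v0=(293,203) if n=="scene" else (280,198)
    m=np.zeros(P.shape[:2],bool); m[v0-45:v0+45,u0-50:u0+50]=1
    m&=(P[...,2]>.068)&(P[...,2]<.084)&(s["img"].min(2)>110)
    q=P[m]; 
    c=max(cv2.findContours(m.astype(np.uint8),cv2.RETR_EXTERNAL,cv2.CHAIN_APPROX_NONE)[0],key=cv2.contourArea)
    c=cv2.convexHull(c)[:,0]
    w=np.array([ray(s,a,b,.075) for a,b in c]); (cx,cy),r=cv2.minEnclosingCircle((w[:,:2]*1000).astype(np.float32))
    print(n,"disc",cx,cy,r,"h",np.median(q[:,2]))
    for k,(a,b,c_,d) in rois[n].items():
        sub=P[c_:d,a:b]; g=s["img"][c_:d,a:b].max(2)
        mm=(sub[...,2]>.085)&(sub[...,2]<.16)
        if mm.sum()==0: print(k,"none");continue
        t=sub[mm]; zt=np.percentile(t[:,2],97); tt=t[t[:,2]>zt-.006]
        vv,uu=np.nonzero(mm&(sub[...,2]>zt-.006))
        print(n,k,mm.sum(),"ztop",zt,"top mean",tt.mean(0),"px",uu.mean()+a,vv.mean()+c_, "all mid", (t.min(0)+t.max(0))/2)
    # base plate
    m=(P[...,2]>.02)&(P[...,2]<.032); m[:v0-60]=0;m[v0+90:]=0;m[:,:u0-60]=0;m[:,u0+90:]=0
    m=cv2.morphologyEx(m.astype(np.uint8),cv2.MORPH_OPEN,np.ones((3,3)))
    c=np.vstack(cv2.findContours(m,cv2.RETR_EXTERNAL,cv2.CHAIN_APPROX_NONE)[0])
    c=max(cv2.findContours(m,cv2.RETR_EXTERNAL,cv2.CHAIN_APPROX_NONE)[0],key=cv2.contourArea)
    w=np.array([ray(s,a,b,.026)[:2]*1000 for a,b in c[:,0]],np.float32); print("plate",cv2.minAreaRect(w))
```

```text
scene disc 538.7073364257812 67.14713287353516 90.5758056640625 h 0.07308058823478109
scene handle 119 ztop 0.13851832167803194 top mean [0.58528327 0.0500606  0.13611006] px 308.2608695652174 180.6086956521739 all mid [0.58648424 0.05090659 0.11311304]
scene knob 77 ztop 0.12311143889037672 top mean [ 0.52636882 -0.12548104  0.12038776] px 323.75757575757575 230.63636363636363 all mid [ 0.52583792 -0.12653277  0.10462055]
plate ((533.5784912109375, 1.492156982421875), (357.53173828125, 210.32704162597656), 86.29617309570312)
top disc 540.6121826171875 68.80489349365234 89.47832489013672 h 0.0736540536387651
top handle 64 ztop 0.14024978489156376 top mean [0.58726047 0.05081582 0.13731108] px 288.0 178.57142857142858 all mid [0.59211017 0.04961878 0.11438694]
top knob 40 ztop 0.12580649235127073 top mean [ 0.52946061 -0.12576369  0.12315698] px 340.0 206.25 all mid [ 0.52959798 -0.12485224  0.10739048]
plate ((471.3887939453125, 8.561477661132812), (356.0599060058594, 90.89686584472656), 83.80081176757812)
```

>>> send_rows --pt "-1 0 0 0 0 0 -0.1073" --pt "-1 0 0 0 0 0 -0.1073" --pt "-1 0 0 0 0 0 -0.1073" --pt "-1 -0.0157 -0.0358 0 0 0 0" --pt "-1 -0.0157 -0.0358 0 0 0 0" --pt "-1 -0.0157 -0.0358 0 0 0 0" --pt "-1 -0.0157 -0.0358 0 0 0 0" --pt "-1 -0.0157 -0.0358 0 0 0 0" --pt "-1 -0.0157 -0.0358 0 0 0 0" --pt "-1 -0.0157 -0.0358 0 0 0 0" --pt "-1 -0.0157 -0.0358 0 0 0 0" --pt "-1 -0.0157 -0.0358 0 0 0 0" --squeeze 20

```text
clock: 1.1
tool_pos: [0.3647, 0.2702, 0.2051]
tool_rot: [-0.0, 0.031, 1.0, -0.0]
wrist_force: [1.6, 0.1, 0.9]
finger_gap: 0.0173
grasp_force: 0.0
```

>>> send_rows --pt "-1 -0.0157 -0.0358 0 0 0 0" --pt "-1 -0.0157 -0.0358 0 0 0 0" --pt "-1 -0.0157 -0.0358 0 0 0 0" --pt "-1 -0.0157 -0.0358 0 0 0 0" --pt "-1 -0.0157 -0.0358 0 0 0 0" --pt "-1 -0.0157 -0.0358 0 0 0 0" --pt "-1 -0.0157 -0.0358 0 0 0 0" --pt "-1 -0.0157 -0.0358 0 0 0 0" --pt "-1 -0.0157 -0.0358 0 0 0 0" --pt "-1 -0.0157 -0.0358 0 0 0 0" --pt "-1 -0.0157 -0.0358 0 0 0 0" --pt "-1 -0.0157 -0.0358 0 0 0 0"

```text
clock: 2.1
tool_pos: [0.5258, -0.1705, 0.205]
tool_rot: [-0.0, 0.032, 0.999, 0.0]
wrist_force: [0.5, 0.5, -0.2]
finger_gap: 0.0005
grasp_force: 0.0
```

Run:
```python
from h import *
s=eyes.snapshot("wrist"); cv2.imwrite("pics/w1.png",s["img"]); np.savez("w1.npz",**s)
st=sensors.get_state(); print({k:np.round(st[k],4) for k in ("clock","tool_pos","tool_rot","wrist_force","finger_gap","joint_positions")})
P=pts(s)
def blob(zlo,zhi,c,r=.05):
    m=(P[...,2]>zlo)&(P[...,2]<zhi)&(np.hypot(P[...,0]-c[0],P[...,1]-c[1])<r)
    if m.sum()<5: return None
    q=P[m]; return m.sum(),q.mean(0),(q.min(0)+q.max(0))/2,q.max(0)-q.min(0)
print("knob",blob(.115,.13,(.528,-.126))); print("handle",blob(.128,.145,(.5865,.05)))
```

```text
{'clock': np.float64(2.15), 'tool_pos': array([ 0.5274, -0.1763,  0.2051]), 'tool_rot': array([ 5.000e-04,  3.370e-02,  9.994e-01, -1.700e-03]), 'wrist_force': array([-2.7792, -3.2713,  0.2045]), 'finger_gap': np.float64(0.0006), 'joint_positions': array([-0.5251,  0.0251,  1.8017, -0.0026,  1.3124, -2.0278])}
knob (np.int64(481), array([ 0.52838919, -0.12566562,  0.12055721]), array([ 0.52945942, -0.12522922,  0.11940055]), array([0.01962162, 0.01987074, 0.00852142]))
handle (np.int64(650), array([0.58648951, 0.04840356, 0.13457914]), array([0.58865643, 0.05079066, 0.13357532]), array([0.0221358 , 0.02254562, 0.01114092]))
```

View pics/w1.png

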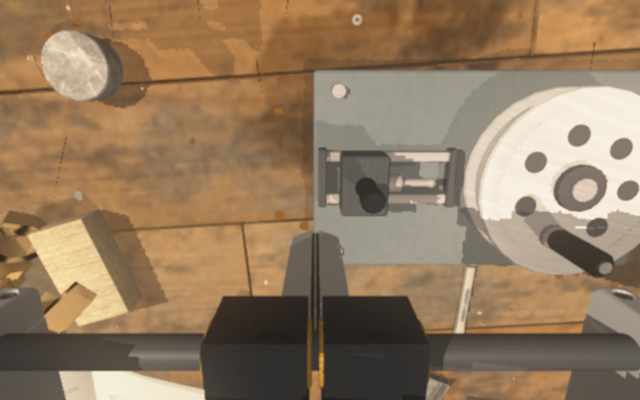

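The wrist view shows the shut fingers (column 317) just behind the pointer knob (372,197), and the way down is clear. I go down next.

>>> send_rows --pt "-1 0 0 0.01 0 0 0" --pt "-1 0 0 0.02 0 0 0" --pt "-1 0 0 0.02 0 0 0" --pt "-1 0 0 0.02 0 0 0" --pt "-1 0 0 0.02 0 0 0" --pt "-1 0 0 0.02 0 0 0" --pt "-1 0 0 0.01 0 0 0" --pt "-1 0 0 0 0 0 0" --pt "-1 0 0 0 0 0 0"

```text
clock: 2.9
tool_pos: [0.5254, -0.1677, 0.0852]
tool_rot: [-0.001, 0.031, 1.0, 0.0]
wrist_force: [-0.2, 0.7, 0.1]
finger_gap: 0.0002
grasp_force: 0.0
```

>>> send_rows --pt "-1 0 0.003 0 0 0 0" --pt "-1 0 0.004 0 0 0 0" --pt "-1 0 0.005 0 0 0 0" --pt "-1 0 0.005 0 0 0 0" --pt "-1 0 0.005 0 0 0 0" --pt "-1 0 0.005 0 0 0 0" --pt "-1 0 0.005 0 0 0 0" --pt "-1 0 0.004 0 0 0 0" --pt "-1 0 0.003 0 0 0 0" --pt "-1 0 0.002 0 0 0 0"

```text
clock: 3.73
tool_pos: [0.5288, -0.1296, 0.0863]
tool_rot: [0.001, 0.031, 1.0, -0.003]
wrist_force: [-1.6, -9.4, 0.3]
finger_gap: 0.0002
grasp_force: 4.6
```

>>> send_rows --pt "-1 0 0.003 0 0 0 0" --pt "-1 0 0.003 0 0 0 0" --pt "-1 0 0.003 0 0 0 0" --pt "-1 0 0.003 0 0 0 0" --pt "-1 0 0.003 0 0 0 0" --pt "-1 0 0.002 0 0 0 0" --pt "-1 0 0.002 0 0 0 0" --pt "-1 0 0.001 0 0 0 0"

```text
clock: 4.4
tool_pos: [0.5301, -0.1097, 0.0863]
tool_rot: [0.001, 0.031, 1.0, -0.003]
wrist_force: [-1.3, -8.5, 0.7]
finger_gap: 0.0003
grasp_force: 4.5
```

>>> send_rows --pt "-1 0 0.001 0 0 0 0" --pt "-1 0 0.001 0 0 0 0"

```text
clock: 4.57
tool_pos: [0.5302, -0.1079, 0.0863]
tool_rot: [0.001, 0.031, 1.0, -0.003]
wrist_force: [-1.2, -8.8, 0.5]
finger_gap: 0.0006
grasp_force: 4.6
```

>>> send_rows --pt "-1 0 0.001 0 0 0 0" --pt "-1 0 0.001 0 0 0 0"

```text
clock: 4.73
tool_pos: [0.5303, -0.1059, 0.0863]
tool_rot: [0.001, 0.031, 1.0, -0.003]
wrist_force: [-0.8, -9.1, -0.0]
finger_gap: 0.0002
grasp_force: 4.6
```

>>> send_rows --pt "-1 0 0.001 0 0 0 0" --pt "-1 0 0.001 0 0 0 0"

```text
clock: 4.9
tool_pos: [0.5305, -0.1039, 0.0863]
tool_rot: [0.001, 0.031, 1.0, -0.003]
wrist_force: [-1.4, -9.4, 0.6]
finger_gap: 0.0005
grasp_force: 4.6
```

>>> send_rows --pt "-1 0 0.001 0 0 0 0"

```text
clock: 4.98
tool_pos: [0.5305, -0.1029, 0.0863]
tool_rot: [0.001, 0.031, 1.0, -0.003]
wrist_force: [-1.6, -8.9, -0.1]
finger_gap: 0.0004
grasp_force: 4.6
```

>>> send_rows --pt "-1 0 0.001 0 0 0 0"

```text
clock: 5.07
tool_pos: [0.5306, -0.1019, 0.0863]
tool_rot: [0.001, 0.031, 1.0, -0.003]
wrist_force: [-1.1, -8.6, 0.6]
finger_gap: 0.0004
grasp_force: 4.6
```

>>> send_rows --pt "-1 0 0.001 0 0 0 0"

```text
clock: 5.15
tool_pos: [0.5306, -0.1009, 0.0863]
tool_rot: [0.001, 0.031, 1.0, -0.003]
wrist_force: [-0.4, -8.8, 0.7]
finger_gap: 0.0005
grasp_force: 4.6
```

>>> send_rows --pt "-1 0 0.001 0 0 0 0"

```text
clock: 5.23
tool_pos: [0.5307, -0.1, 0.0863]
tool_rot: [0.001, 0.031, 1.0, -0.003]
wrist_force: [-1.2, -12.5, 0.8]
finger_gap: 0.0002
grasp_force: 5.8
```

>>> send_rows --pt "-1 0 0.001 0 0 0 0"

```text
clock: 5.32
tool_pos: [0.5308, -0.0994, 0.0864]
tool_rot: [0.001, 0.031, 1.0, -0.003]
wrist_force: [-2.2, -12.4, -0.3]
finger_gap: 0.0004
grasp_force: 6.3
```

>>> send_rows --pt "-1 0 0.001 0 0 0 0"

```text
clock: 5.4
tool_pos: [0.5309, -0.099, 0.0864]
tool_rot: [0.001, 0.031, 1.0, -0.004]
wrist_force: [-1.8, -15.5, 0.5]
finger_gap: 0.0005
grasp_force: 7.4
```

>>> send_rows --pt "-1 0 0.001 0 0 0 0" --pt "-1 0 0 0 0 0 0"

```text
clock: 5.57
tool_pos: [0.5309, -0.0986, 0.0864]
tool_rot: [0.001, 0.031, 1.0, -0.004]
wrist_force: [-1.7, -16.2, -0.9]
finger_gap: 0.0006
grasp_force: 7.9
```

>>> send_rows --pt "-1 0 -0.005 0 0 0 0" --pt "-1 0 -0.01 0 0 0 0" --pt "-1 0 -0.015 0 0 0 0" --pt "-1 0 0 -0.02 0 0 0" --pt "-1 0 0 -0.04 0 0 0" --pt "-1 0 0 -0.04 0 0 0" --pt "0.1 -0.008 0.0295 0 0 0 0" --pt "0.1 -0.008 0.0295 0 0 0 0" --pt "0.1 -0.008 0.0295 0 0 0 0" --pt "0.1 -0.008 0.0295 0 0 0 0" --pt "0.1 -0.008 0.0295 0 0 0 0" --pt "0.1 -0.008 0.0295 0 0 0 0"

```text
clock: 6.57
tool_pos: [0.5877, 0.0506, 0.1855]
tool_rot: [-0.0, 0.031, 1.0, 0.0]
wrist_force: [0.9, 0.3, -1.2]
finger_gap: 0.0372
grasp_force: 0.0
```

>>> send_rows --pt "0.1 0 0 0 0 0 0" --pt "0.1 0 0 0 0 0 0" --pt "0.1 0 0 0 0 0 0"

```text
clock: 6.82
tool_pos: [0.5873, 0.0487, 0.1852]
tool_rot: [-0.0, 0.031, 1.0, -0.0]
wrist_force: [-0.2, 0.2, -0.1]
finger_gap: 0.0514
grasp_force: 0.0
```

Run:
```python
from h import *
st=sensors.get_state(); print({k:np.round(st[k],4) for k in ("clock","tool_pos","tool_rot","wrist_force","finger_gap","joint_positions")})
def blob(P,zlo,zhi,c,r=.03):
    m=(P[...,2]>zlo)&(P[...,2]<zhi)&(np.hypot(P[...,0]-c[0],P[...,1]-c[1])<r)
    if m.sum()<5: return None
    q=P[m]; return m.sum(),q.mean(0).round(4),((q.min(0)+q.max(0))/2).round(4),(q.max(0)-q.min(0)).round(4)
for n in ("wrist","scene","top"):
    s=eyes.snapshot(n); cv2.imwrite(f"pics/{n}2.png",s["img"]); np.savez(f"{n}2.npz",**s); P=pts(s)
    print(n,"knob",blob(P,.085,.13,(.53,-.082)),"handle",blob(P,.128,.142,(.587,.05)))
```

```text
{'clock': np.float64(6.8167), 'tool_pos': array([0.5873, 0.0487, 0.1852]), 'tool_rot': array([-3.000e-04,  3.130e-02,  9.995e-01, -1.000e-04]), 'wrist_force': array([-0.2051,  0.1956, -0.103 ]), 'finger_gap': np.float64(0.0514), 'joint_positions': array([-1.0950e-01,  1.2410e-01,  1.7343e+00, -2.0000e-04,  1.2838e+00,
       -1.6175e+00])}
wrist knob (np.int64(1000), array([ 0.532 , -0.0768,  0.1145]), array([ 0.5328, -0.0796,  0.1045]), array([0.0199, 0.0195, 0.0388])) handle (np.int64(741), array([0.5873, 0.052 , 0.1355]), array([0.589, 0.052, 0.134]), array([0.0217, 0.0209, 0.0119]))
scene knob (np.int64(74), array([ 0.5284, -0.0838,  0.1101]), array([ 0.5299, -0.0809,  0.1048]), array([0.0192, 0.0187, 0.0385])) handle (np.int64(33), array([0.584 , 0.0499, 0.1344]), array([0.5851, 0.0516, 0.1341]), array([0.0174, 0.0209, 0.0118]))
top knob (np.int64(37), array([ 0.5294, -0.0803,  0.1158]), array([ 0.5316, -0.0797,  0.1067]), array([0.0187, 0.0172, 0.0411])) handle None
```

>>> send_rows --pt "0.1 0 0.0025 0.01 0 0 0" --pt "0.1 0 0 0.02 0 0 0" --pt "0.1 0 0 0.02 0 0 0" --pt "0.1 0 0 0.02 0 0 0" --pt "0.1 0 0 0.016 0 0 0" --pt "0.1 0 0 0.008 0 0 0" --pt "0.1 0 0 0 0 0 0" --pt "-1 0 0 0 0 0 0" --pt "-1 0 0 0 0 0 0" --pt "-1 0 0 0 0 0 0" --pt "-1 0 0 0 0 0 0" --squeeze 15

```text
clock: 7.88
tool_pos: [0.5886, 0.0514, 0.0927]
tool_rot: [0.001, 0.031, 1.0, -0.0]
wrist_force: [0.0, 0.7, -0.8]
finger_gap: 0.0285
grasp_force: 0.0
```

>>> send_rows --pt "-1 0 0 0 0 0 0" --pt "-1 0 0 0 0 0 0" --pt "-1 0 0 0 0 0 0"

```text
clock: 8.13
tool_pos: [0.5883, 0.0516, 0.0923]
tool_rot: [0.001, 0.031, 1.0, 0.0]
wrist_force: [-0.3, 0.4, 3.8]
finger_gap: 0.0217
grasp_force: 15.0
```

```bash
python3 -c "
import numpy as np
for i in range(60):
    a=np.radians(-16.8+6*i);b=a+np.radians(6)
    print(round(-16.8+6*i,1),'%.5f %.5f'%(-50*(np.cos(b)-np.cos(a))/3000,50*(np.sin(b)-np.sin(a))/3000),end=' | ' if i%4<3 else '\n')"
```

```text
-16.8 -0.00042 0.00169 | -10.8 -0.00024 0.00173 | -4.8 -0.00005 0.00174 | 1.2 0.00013 0.00174
7.2 0.00031 0.00172 | 13.2 0.00049 0.00168 | 19.2 0.00066 0.00162 | 25.2 0.00082 0.00154
31.2 0.00098 0.00144 | 37.2 0.00113 0.00133 | 43.2 0.00126 0.00121 | 49.2 0.00138 0.00107
55.2 0.00148 0.00092 | 61.2 0.00157 0.00076 | 67.2 0.00164 0.00059 | 73.2 0.00169 0.00042
79.2 0.00173 0.00024 | 85.2 0.00174 0.00005 | 91.2 0.00174 -0.00013 | 97.2 0.00172 -0.00031
103.2 0.00168 -0.00049 | 109.2 0.00162 -0.00066 | 115.2 0.00154 -0.00082 | 121.2 0.00144 -0.00098
127.2 0.00133 -0.00113 | 133.2 0.00121 -0.00126 | 139.2 0.00107 -0.00138 | 145.2 0.00092 -0.00148
151.2 0.00076 -0.00157 | 157.2 0.00059 -0.00164 | 163.2 0.00042 -0.00169 | 169.2 0.00024 -0.00173
175.2 0.00005 -0.00174 | 181.2 -0.00013 -0.00174 | 187.2 -0.00031 -0.00172 | 193.2 -0.00049 -0.00168
199.2 -0.00066 -0.00162 | 205.2 -0.00082 -0.00154 | 211.2 -0.00098 -0.00144 | 217.2 -0.00113 -0.00133
223.2 -0.00126 -0.00121 | 229.2 -0.00138 -0.00107 | 235.2 -0.00148 -0.00092 | 241.2 -0.00157 -0.00076
247.2 -0.00164 -0.00059 | 253.2 -0.00169 -0.00042 | 259.2 -0.00173 -0.00024 | 265.2 -0.00174 -0.00005
271.2 -0.00174 0.00013 | 277.2 -0.00172 0.00031 | 283.2 -0.00168 0.00049 | 289.2 -0.00162 0.00066
295.2 -0.00154 0.00082 | 301.2 -0.00144 0.00098 | 307.2 -0.00133 0.00113 | 313.2 -0.00121 0.00126
319.2 -0.00107 0.00138 | 325.2 -0.00092 0.00148 | 331.2 -0.00076 0.00157 | 337.2 -0.00059 0.00164
```

>>> send_rows --pt "-1 -0.0004 0.0017 0 0 0 0" --pt "-1 -0.0004 0.0017 0 0 0 0" --pt "-1 -0.0004 0.0017 0 0 0 0" --pt "-1 -0.00025 0.00173 0 0 0 0" --pt "-1 -0.00025 0.00173 0 0 0 0" --pt "-1 -0.00025 0.00173 0 0 0 0"

```text
clock: 8.63
tool_pos: [0.5911, 0.0615, 0.0923]
tool_rot: [0.001, 0.031, 1.0, -0.0]
wrist_force: [-0.7, -1.6, 5.3]
finger_gap: 0.0217
grasp_force: 15.0
```

>>> send_rows --pt "-1 -5e-05 0.00174 0 0 0 0" --pt "-1 -5e-05 0.00174 0 0 0 0" --pt "-1 -5e-05 0.00174 0 0 0 0" --pt "-1 0.00013 0.00174 0 0 0 0" --pt "-1 0.00013 0.00174 0 0 0 0" --pt "-1 0.00013 0.00174 0 0 0 0"

```text
clock: 9.13
tool_pos: [0.5917, 0.072, 0.0923]
tool_rot: [0.001, 0.031, 1.0, -0.0]
wrist_force: [0.8, -1.1, 5.6]
finger_gap: 0.0216
grasp_force: 15.0
```

>>> send_rows --pt "-1 0.00031 0.00172 0 0 0 0" --pt "-1 0.00031 0.00172 0 0 0 0" --pt "-1 0.00031 0.00172 0 0 0 0" --pt "-1 0.00049 0.00168 0 0 0 0" --pt "-1 0.00049 0.00168 0 0 0 0" --pt "-1 0.00049 0.00168 0 0 0 0"

```text
clock: 9.63
tool_pos: [0.59, 0.0824, 0.0924]
tool_rot: [0.001, 0.031, 1.0, -0.0]
wrist_force: [0.5, -0.6, 4.5]
finger_gap: 0.0217
grasp_force: 15.0
```

>>> send_rows --pt "-1 0.00066 0.00162 0 0 0 0" --pt "-1 0.00066 0.00162 0 0 0 0" --pt "-1 0.00066 0.00162 0 0 0 0" --pt "-1 0.00082 0.00154 0 0 0 0" --pt "-1 0.00082 0.00154 0 0 0 0" --pt "-1 0.00082 0.00154 0 0 0 0"

```text
clock: 10.13
tool_pos: [0.5863, 0.0922, 0.0924]
tool_rot: [0.001, 0.031, 1.0, -0.0]
wrist_force: [1.3, -1.8, 4.7]
finger_gap: 0.0218
grasp_force: 15.0
```

>>> send_rows --pt "-1 0.00098 0.00144 0 0 0 0" --pt "-1 0.00098 0.00144 0 0 0 0" --pt "-1 0.00098 0.00144 0 0 0 0" --pt "-1 0.00113 0.00133 0 0 0 0" --pt "-1 0.00113 0.00133 0 0 0 0" --pt "-1 0.00113 0.00133 0 0 0 0"

```text
clock: 10.63
tool_pos: [0.5805, 0.1011, 0.0924]
tool_rot: [0.002, 0.031, 1.0, 0.0]
wrist_force: [2.4, 0.3, 5.3]
finger_gap: 0.0218
grasp_force: 15.0
```

>>> send_rows --pt "-1 0.00126 0.00121 0 0 0 0" --pt "-1 0.00126 0.00121 0 0 0 0" --pt "-1 0.00126 0.00121 0 0 0 0" --pt "-1 0.00138 0.00107 0 0 0 0" --pt "-1 0.00138 0.00107 0 0 0 0" --pt "-1 0.00138 0.00107 0 0 0 0"

```text
clock: 11.13
tool_pos: [0.5731, 0.1085, 0.0924]
tool_rot: [0.002, 0.031, 1.0, 0.0]
wrist_force: [1.7, 1.1, 6.4]
finger_gap: 0.0216
grasp_force: 15.0
```

>>> send_rows --pt "-1 0.00148 0.00092 0 0 0 0" --pt "-1 0.00148 0.00092 0 0 0 0" --pt "-1 0.00148 0.00092 0 0 0 0" --pt "-1 0.00157 0.00076 0 0 0 0" --pt "-1 0.00157 0.00076 0 0 0 0" --pt "-1 0.00157 0.00076 0 0 0 0"

```text
clock: 11.63
tool_pos: [0.5642, 0.1143, 0.0924]
tool_rot: [0.002, 0.031, 1.0, 0.0]
wrist_force: [1.4, 1.5, 5.6]
finger_gap: 0.0216
grasp_force: 15.0
```

>>> send_rows --pt "-1 0.00164 0.00059 0 0 0 0" --pt "-1 0.00164 0.00059 0 0 0 0" --pt "-1 0.00164 0.00059 0 0 0 0" --pt "-1 0.00169 0.00042 0 0 0 0" --pt "-1 0.00169 0.00042 0 0 0 0" --pt "-1 0.00169 0.00042 0 0 0 0"

```text
clock: 12.13
tool_pos: [0.5544, 0.118, 0.0924]
tool_rot: [0.001, 0.031, 1.0, 0.001]
wrist_force: [1.2, 0.4, 5.5]
finger_gap: 0.0215
grasp_force: 15.0
```

>>> send_rows --pt "-1 0.00173 0.00024 0 0 0 0" --pt "-1 0.00173 0.00024 0 0 0 0" --pt "-1 0.00173 0.00024 0 0 0 0" --pt "-1 0.00174 5e-05 0 0 0 0" --pt "-1 0.00174 5e-05 0 0 0 0" --pt "-1 0.00174 5e-05 0 0 0 0"

```text
clock: 12.63
tool_pos: [0.544, 0.1196, 0.0924]
tool_rot: [0.001, 0.032, 1.0, 0.001]
wrist_force: [0.9, 1.9, 5.7]
finger_gap: 0.0217
grasp_force: 15.0
```

>>> send_rows --pt "-1 0.00174 -0.00013 0 0 0 0" --pt "-1 0.00174 -0.00013 0 0 0 0" --pt "-1 0.00174 -0.00013 0 0 0 0" --pt "-1 0.00172 -0.00031 0 0 0 0" --pt "-1 0.00172 -0.00031 0 0 0 0" --pt "-1 0.00172 -0.00031 0 0 0 0"

```text
clock: 13.13
tool_pos: [0.5335, 0.119, 0.0924]
tool_rot: [0.001, 0.031, 1.0, 0.001]
wrist_force: [0.8, 1.5, 6.1]
finger_gap: 0.0214
grasp_force: 15.0
```

>>> send_rows --pt "-1 0.00168 -0.00049 0 0 0 0" --pt "-1 0.00168 -0.00049 0 0 0 0" --pt "-1 0.00168 -0.00049 0 0 0 0" --pt "-1 0.00162 -0.00066 0 0 0 0" --pt "-1 0.00162 -0.00066 0 0 0 0" --pt "-1 0.00162 -0.00066 0 0 0 0"

```text
clock: 13.63
tool_pos: [0.5232, 0.1162, 0.0924]
tool_rot: [0.001, 0.031, 1.0, 0.001]
wrist_force: [1.1, 2.2, 5.7]
finger_gap: 0.0215
grasp_force: 15.0
```

>>> send_rows --pt "-1 0.00154 -0.00082 0 0 0 0" --pt "-1 0.00154 -0.00082 0 0 0 0" --pt "-1 0.00154 -0.00082 0 0 0 0" --pt "-1 0.00144 -0.00098 0 0 0 0" --pt "-1 0.00144 -0.00098 0 0 0 0" --pt "-1 0.00144 -0.00098 0 0 0 0"

```text
clock: 14.13
tool_pos: [0.5145, 0.1116, 0.0924]
tool_rot: [0.002, 0.032, 0.999, 0.001]
wrist_force: [3.6, 4.0, 5.0]
finger_gap: 0.0215
grasp_force: 15.0
```

>>> send_rows --pt "-1 0.00133 -0.00113 0 0 0 0" --pt "-1 0.00133 -0.00113 0 0 0 0" --pt "-1 0.00133 -0.00113 0 0 0 0"

```text
clock: 14.38
tool_pos: [0.5105, 0.1086, 0.0924]
tool_rot: [0.002, 0.032, 0.999, 0.001]
wrist_force: [3.5, 5.4, 3.8]
finger_gap: 0.0214
grasp_force: 15.0
```

>>> send_rows --pt "-1 0.00121 -0.00126 0 0 0 0" --pt "-1 0.00121 -0.00126 0 0 0 0" --pt "-1 0.00121 -0.00126 0 0 0 0"

```text
clock: 14.63
tool_pos: [0.5068, 0.1054, 0.0924]
tool_rot: [0.002, 0.032, 0.999, 0.002]
wrist_force: [5.7, 7.5, 4.2]
finger_gap: 0.0214
grasp_force: 15.0
```

>>> send_rows --pt "-1 0.00107 -0.00138 0 0 0 0" --pt "-1 0.00107 -0.00138 0 0 0 0" --pt "-1 0.00107 -0.00138 0 0 0 0"

```text
clock: 14.88
tool_pos: [0.5032, 0.1016, 0.0924]
tool_rot: [0.002, 0.032, 0.999, 0.002]
wrist_force: [5.1, 7.3, 4.0]
finger_gap: 0.0212
grasp_force: 15.0
```

>>> send_rows --pt "-1 0.00092 -0.00148 0 0 0 0" --pt "-1 0.00092 -0.00148 0 0 0 0" --pt "-1 0.00092 -0.00148 0 0 0 0"

```text
clock: 15.13
tool_pos: [0.4999, 0.0972, 0.0924]
tool_rot: [0.002, 0.032, 0.999, 0.002]
wrist_force: [3.5, 7.3, 5.5]
finger_gap: 0.0215
grasp_force: 15.0
```

>>> send_rows --pt "-1 0.00076 -0.00157 0 0 0 0" --pt "-1 0.00076 -0.00157 0 0 0 0" --pt "-1 0.00076 -0.00157 0 0 0 0"

```text
clock: 15.38
tool_pos: [0.497, 0.0923, 0.0923]
tool_rot: [0.001, 0.032, 0.999, 0.001]
wrist_force: [2.3, 4.9, 6.9]
finger_gap: 0.0219
grasp_force: 15.0
```

>>> send_rows --pt "-1 0.00059 -0.00164 0 0 0 0" --pt "-1 0.00059 -0.00164 0 0 0 0" --pt "-1 0.00059 -0.00164 0 0 0 0"

```text
clock: 15.63
tool_pos: [0.4947, 0.087, 0.0923]
tool_rot: [0.001, 0.031, 1.0, 0.001]
wrist_force: [1.1, 2.5, 7.1]
finger_gap: 0.0217
grasp_force: 15.0
```

>>> send_rows --pt "-1 0.00042 -0.00169 0 0 0 0" --pt "-1 0.00042 -0.00169 0 0 0 0" --pt "-1 0.00042 -0.00169 0 0 0 0"

```text
clock: 15.88
tool_pos: [0.493, 0.0815, 0.0923]
tool_rot: [0.001, 0.031, 1.0, 0.0]
wrist_force: [-0.3, 0.1, 7.5]
finger_gap: 0.0216
grasp_force: 15.0
```

>>> send_rows --pt "-1 -0.00042 0.00169 0 0 0 0" --pt "-1 -0.00042 0.00169 0 0 0 0" --pt "-1 -0.00042 0.00169 0 0 0 0"

```text
clock: 16.13
tool_pos: [0.4943, 0.0856, 0.0923]
tool_rot: [0.0, 0.031, 1.0, -0.001]
wrist_force: [-2.3, -3.4, 7.6]
finger_gap: 0.0216
grasp_force: 15.0
```

>>> send_rows --pt "-1 -0.00059 0.00164 0 0 0 0" --pt "-1 -0.00059 0.00164 0 0 0 0" --pt "-1 -0.00059 0.00164 0 0 0 0"

```text
clock: 16.38
tool_pos: [0.496, 0.0899, 0.0923]
tool_rot: [-0.0, 0.031, 1.0, -0.002]
wrist_force: [-2.7, -6.0, 9.8]
finger_gap: 0.0216
grasp_force: 15.0
```

>>> send_rows --pt "-1 -0.00076 0.00157 0 0 0 0" --pt "-1 -0.00076 0.00157 0 0 0 0" --pt "-1 -0.00076 0.00157 0 0 0 0"

```text
clock: 16.63
tool_pos: [0.4982, 0.0941, 0.0923]
tool_rot: [-0.001, 0.031, 1.0, -0.002]
wrist_force: [-5.7, -7.0, 12.1]
finger_gap: 0.0212
grasp_force: 15.0
```

>>> send_rows --pt "-1 -0.00092 0.00148 0 0 0 0" --pt "-1 -0.00092 0.00148 0 0 0 0" --pt "-1 -0.00092 0.00148 0 0 0 0"

```text
clock: 16.88
tool_pos: [0.5009, 0.0984, 0.0923]
tool_rot: [-0.002, 0.031, 1.0, -0.002]
wrist_force: [-6.4, -6.1, 12.1]
finger_gap: 0.0218
grasp_force: 15.0
```

>>> send_rows --pt "-1 -0.00107 0.00138 0 0 0 0" --pt "-1 -0.00107 0.00138 0 0 0 0" --pt "-1 -0.00107 0.00138 0 0 0 0"

```text
clock: 17.13
tool_pos: [0.5042, 0.1026, 0.0923]
tool_rot: [-0.002, 0.031, 1.0, -0.002]
wrist_force: [-6.1, -5.6, 13.5]
finger_gap: 0.0218
grasp_force: 15.0
```

>>> send_rows --pt "-1 -0.00121 0.00126 0 0 0 0" --pt "-1 -0.00121 0.00126 0 0 0 0" --pt "-1 -0.00121 0.00126 0 0 0 0"

```text
clock: 17.38
tool_pos: [0.5081, 0.1066, 0.0923]
tool_rot: [-0.002, 0.031, 1.0, -0.001]
wrist_force: [-5.1, -3.4, 12.2]
finger_gap: 0.0216
grasp_force: 15.0
```

>>> send_rows --pt "-1 -0.00133 0.00113 0 0 0 0" --pt "-1 -0.00133 0.00113 0 0 0 0" --pt "-1 -0.00133 0.00113 0 0 0 0"

```text
clock: 17.63
tool_pos: [0.5126, 0.1103, 0.0923]
tool_rot: [-0.001, 0.031, 1.0, -0.001]
wrist_force: [-3.9, -0.3, 11.0]
finger_gap: 0.0216
grasp_force: 15.0
```

>>> send_rows --pt "-1 -0.00144 0.00098 0 0 0 0" --pt "-1 -0.00144 0.00098 0 0 0 0" --pt "-1 -0.00144 0.00098 0 0 0 0"

```text
clock: 17.88
tool_pos: [0.5176, 0.1134, 0.0923]
tool_rot: [-0.0, 0.031, 1.0, -0.0]
wrist_force: [-2.6, 1.0, 10.1]
finger_gap: 0.0213
grasp_force: 15.0
```

>>> send_rows --pt "-1 -0.00154 0.00082 0 0 0 0" --pt "-1 -0.00154 0.00082 0 0 0 0" --pt "-1 -0.00154 0.00082 0 0 0 0"

```text
clock: 18.13
tool_pos: [0.5226, 0.1157, 0.0923]
tool_rot: [-0.0, 0.031, 1.0, 0.0]
wrist_force: [-1.6, 1.1, 10.2]
finger_gap: 0.0217
grasp_force: 15.0
```

```bash
cat > an.py <<'E'
import numpy as np
from scipy.optimize import least_squares
F=np.array([[.5883,.0516,-.3,.4],[.5911,.0615,-.7,-1.6],[.5917,.072,.8,-1.1],[.59,.0824,.5,-.6],[.5863,.0922,1.3,-1.8],[.5805,.1011,2.4,.3],[.5731,.1085,1.7,1.1],[.5642,.1143,1.4,1.5],[.5544,.118,1.2,.4],[.544,.1196,.9,1.9],[.5335,.119,.8,1.5],[.5232,.1162,1.1,2.2],[.5145,.1116,3.6,4],[.5105,.1086,3.5,5.4],[.5068,.1054,5.7,7.5],[.5032,.1016,5.1,7.3],[.4999,.0972,3.5,7.3],[.497,.0923,2.3,4.9],[.4947,.087,1.1,2.5],[.493,.0815,-.3,.1]])
B=np.array([[.4943,.0856,-2.3,-3.4],[.496,.0899,-2.7,-6],[.4982,.0941,-5.7,-7],[.5009,.0984,-6.4,-6.1],[.5042,.1026,-6.1,-5.6],[.5081,.1066,-5.1,-3.4],[.5126,.1103,-3.9,-.3],[.5176,.1134,-2.6,1],[.5226,.1157,-1.6,1.1]])
A=np.vstack([F,B]); 
def rel(D,c): return (D[:,:2]*1000+D[:,2:]/5)-c   # stand moved by -F/5 mm
c=least_squares(lambda p:np.hypot(*rel(A,p[:2]).T)-50,[540,69]).x
def an(D):
    r=rel(D,c); a=np.arctan2(r[:,1],r[:,0]); t=D[:,2]*-np.sin(a)+D[:,3]*np.cos(a)
    return np.degrees(a)%360,-t,np.hypot(*r.T)
if __name__=="__main__":
    print("c",c)
    af,tf,rf=an(F);ab,tb,rb=an(B)
    print("fwd");[print("%.1f %.1f r%.1f"%x) for x in zip(af,tf,rf)]
    print("bwd");[print("%.1f %.1f r%.1f"%x) for x in zip(ab,tb,rb)]
    g=np.arange(128,161,4); o=np.argsort(ab)
    f=np.interp(g,af[1:],tf[1:]); b=np.interp(g,ab[o],tb[o])
    [print("%d fwd %.1f bwd %.1f fric %.1f slope %.1f"%(x,p,q,(p-q)/2,(p+q)/2)) for x,p,q in zip(g,f,b)]
    w=lambda x,y,th:(np.clip(y-th,0,None)@x)/np.clip(y-th,0,None).sum()
    k=af>110
    for th in (2,3,4): print("centroids",th,w(af[k],tf[k],th),w(ab,-tb,th))
E
python3 an.py
```

```text
c [541.7017846   70.00624492]
fwd
338.5 -0.3 r50.0
349.8 1.7 r50.0
2.0 1.1 r50.2
14.2 0.7 r49.9
26.0 2.2 r49.9
38.4 1.3 r50.1
50.7 0.6 r50.1
62.9 0.6 r50.1
74.9 1.1 r49.8
87.2 0.8 r50.0
99.3 1.0 r49.9
111.4 1.8 r50.1
122.0 5.2 r50.0
127.6 6.1 r50.0
132.5 9.3 r50.0
138.6 8.8 r50.0
145.1 8.0 r50.1
152.3 5.4 r50.0
159.5 2.7 r49.9
166.7 0.0 r50.1
bwd
162.7 -3.9 r50.1
158.0 -6.6 r49.9
153.1 -8.8 r50.1
147.1 -8.6 r50.1
140.9 -8.2 r49.9
134.0 -6.0 r49.9
126.6 -3.3 r50.1
119.5 -1.8 r50.1
112.9 -1.0 r49.9
128 fwd 1.7 bwd -3.8 fric 2.8 slope -1.1
132 fwd 1.7 bwd -5.3 fric 3.5 slope -1.8
136 fwd 1.7 bwd -6.7 fric 4.2 slope -2.5
140 fwd 1.7 bwd -7.9 fric 4.8 slope -3.1
144 fwd 1.7 bwd -8.4 fric 5.0 slope -3.3
148 fwd 1.7 bwd -8.6 fric 5.2 slope -3.5
152 fwd 1.7 bwd -8.8 fric 5.2 slope -3.5
156 fwd 1.7 bwd -7.5 fric 4.6 slope -2.9
160 fwd 1.7 bwd -5.4 fric 3.6 slope -1.9
centroids 2 137.28113078711823 147.18139134647706
centroids 3 136.85965713488085 147.50600428431233
centroids 4 137.02964595673086 147.33267209278972
```

>>> send_rows --pt "-1 0.00154 -0.00082 -0.001 0 0 0" --pt "-1 0.00154 -0.00082 -0.001 0 0 0" --pt "-1 0.00154 -0.00082 -0.0005 0 0 0" --pt "-1 0.00144 -0.00098 0 0 0 0" --pt "-1 0.00144 -0.00098 0 0 0 0" --pt "-1 0.00144 -0.00098 0 0 0 0" --pt "-1 0.00133 -0.00113 0 0 0 0" --pt "-1 0.00133 -0.00113 0 0 0 0" --pt "-1 0.00133 -0.00113 0 0 0 0"

```text
clock: 18.88
tool_pos: [0.5086, 0.1079, 0.0926]
tool_rot: [0.0, 0.032, 0.999, 0.001]
wrist_force: [7.3, 4.4, -10.4]
finger_gap: 0.0216
grasp_force: 15.0
```

>>> send_rows --pt "-1 0.00121 -0.00126 0 0 0 0" --pt "-1 0.00121 -0.00126 0 0 0 0" --pt "-1 0.00121 -0.00126 0 0 0 0"

```text
clock: 19.13
tool_pos: [0.5049, 0.1045, 0.0926]
tool_rot: [0.0, 0.032, 0.999, 0.001]
wrist_force: [7.2, 5.0, -11.6]
finger_gap: 0.0213
grasp_force: 15.0
```

>>> send_rows --pt "-1 0.00107 -0.00138 0 0 0 0" --pt "-1 0.00107 -0.00138 0 0 0 0" --pt "-1 0.00107 -0.00138 0 0 0 0"

```text
clock: 19.38
tool_pos: [0.5014, 0.1007, 0.0926]
tool_rot: [0.0, 0.032, 0.999, 0.001]
wrist_force: [6.9, 3.9, -12.3]
finger_gap: 0.0216
grasp_force: 15.0
```

>>> send_rows --pt "-1 0 0 0 0 0 0" --pt "-1 0 0 0 0 0 0" --pt "-1 0 0 0 0 0 0" --pt "-1 0 0 0 0 0 0"

```text
clock: 19.72
tool_pos: [0.501, 0.1002, 0.0926]
tool_rot: [-0.0, 0.032, 0.999, 0.0]
wrist_force: [5.0, 3.8, -10.0]
finger_gap: 0.0215
grasp_force: 15.0
```

```bash
cat > q.py <<'E'
from an import *
from cell import sensors
s=sensors.get_state(); D=np.array([[*s["tool_pos"][:2],*s["wrist_force"][:2]]]); print(D.round(4),s["wrist_force"][2]); print("ang,t,r",*[np.round(x,1) for x in an(D)])
E
python3 q.py
```

```text
[[0.501  0.1002 5.0379 3.7743]] -10.033763987712366
ang,t,r [142.1] [6.1] [50.3]
```

>>> send_rows --pt "-1 -0.0006 0.0005 0.0006 0 0 0" --pt "-1 -0.0006 0.0005 0.0006 0 0 0" --pt "-1 -0.0004 0.0004 0 0 0 0" --pt "-1 0 0 0 0 0 0" --pt "-1 0 0 0 0 0 0"

```text
clock: 20.13
tool_pos: [0.5026, 0.101, 0.0925]
tool_rot: [-0.001, 0.031, 1.0, -0.0]
wrist_force: [-0.9, -1.1, -2.6]
finger_gap: 0.0216
grasp_force: 15.0
```

```bash
python3 q.py
```

```text
[[ 0.5026  0.101  -0.9063 -1.1324]] -2.6131339572165384
ang,t,r [141.9] [-1.5] [49.9]
```

>>> send_rows --pt "-0.3 0 0 0 0 0 0" --pt "-0.1 0 0 0 0 0 0" --pt "0.1 0 0 0 0 0 0" --pt "0.1 0 0 0 0 0 0" --pt "0.1 0 0 0 0 0 0" --pt "0.1 0 0 0 0 0 0"

```text
clock: 20.63
tool_pos: [0.5035, 0.1013, 0.0929]
tool_rot: [0.0, 0.031, 1.0, -0.0]
wrist_force: [-0.3, 0.7, -0.2]
finger_gap: 0.0515
grasp_force: 0.0
```

>>> send_rows --pt "0.1 0 0 -0.01 0 0 0" --pt "0.1 0 0 -0.02 0 0 0" --pt "0.1 0 0 -0.02 0 0 0" --pt "0.1 0 0 -0.02 0 0 0" --pt "0.1 0 0 -0.02 0 0 0" --pt "0.1 0 0 -0.01 0 0 0" --pt "0.1 0 0 0 0 0 0" --pt "0.1 0 0 0 0 0 0" --pt "0.1 0 0 0 0 0 0"

```text
clock: 21.38
tool_pos: [0.5025, 0.1013, 0.1915]
tool_rot: [-0.001, 0.031, 1.0, -0.0]
wrist_force: [0.6, -0.4, -0.5]
finger_gap: 0.052
grasp_force: 0.0
```

Run:
```python
from h import *
st=sensors.get_state(); print({k:np.round(st[k],4) for k in ("clock","tool_pos","wrist_force","finger_gap")})
def blob(P,zlo,zhi,c,r=.03):
    m=(P[...,2]>zlo)&(P[...,2]<zhi)&(np.hypot(P[...,0]-c[0],P[...,1]-c[1])<r)
    if m.sum()<5: return None
    q=P[m]; return m.sum(),q.mean(0).round(4),((q.min(0)+q.max(0))/2).round(4)
for n in ("wrist","scene","top"):
    s=eyes.snapshot(n); cv2.imwrite(f"pics/{n}3.png",s["img"]); P=pts(s)
    print(n,"knob",blob(P,.085,.13,(.531,-.08)),"handle",blob(P,.128,.142,(.502,.101)))
```

```text
{'clock': np.float64(21.3833), 'tool_pos': array([0.5025, 0.1013, 0.1915]), 'wrist_force': array([ 0.5835, -0.4319, -0.4533]), 'finger_gap': np.float64(0.052)}
wrist knob (np.int64(968), array([ 0.5304, -0.0764,  0.112 ]), array([ 0.5327, -0.0792,  0.1045])) handle (np.int64(699), array([0.5012, 0.1003, 0.1356]), array([0.5027, 0.1002, 0.134 ]))
scene knob (np.int64(76), array([ 0.5281, -0.0841,  0.1103]), array([ 0.5295, -0.0826,  0.1048])) handle (np.int64(38), array([0.4989, 0.0983, 0.1338]), array([0.4992, 0.0993, 0.1337]))
top knob (np.int64(36), array([ 0.5298, -0.0803,  0.1174]), array([ 0.5313, -0.0798,  0.1088])) handle (np.int64(8), array([0.4998, 0.0926, 0.1331]), array([0.4994, 0.0922, 0.1334]))
```

View pics/scene3.png

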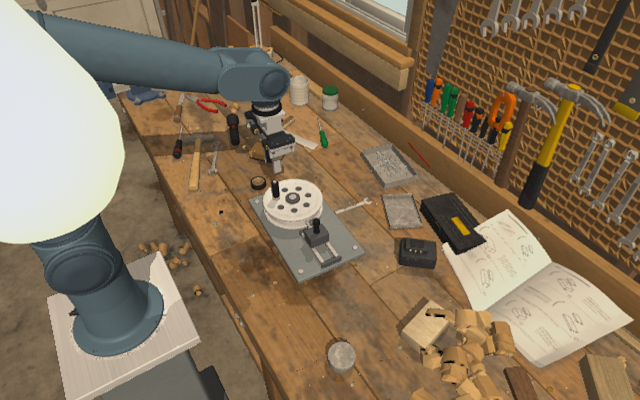

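The scene view shows the hand clear of the stand, the crank handle at (276,189) and the pointer still home (knob at 316,227). Nothing else has moved.

```bash
python3 -c "
from cell import ctrl; print(ctrl.hand_in())"
```

```text
the job is handed in; nothing more can be done
None
```

I handed the job in: the pointer is home against its stop, and the pulley stands with the middle of the high spot under it to within about 2°, as felt by turning the crank both ways.

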